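# Feel out the binding guide wheel and reject it

## Task

Feel the drag of each of the three guide wheels in the rack: with a finger, push its orange peg round about a quarter turn, stopping as soon as it seizes (never force it), and leave it there. Then lift the one unit whose wheel binds out of its nest by its steel post, set it down gently, upright and flat in the red tray, and let go; leave the two free-running units in their nests and everything else alone.

Things in the scene. Friction and masses are not known exactly. Their poses are not given: they have to be found in the camera images.
- rack: fixed rack: steel plate 107 x 342 x 8 mm with aluminium walls up to 30 mm above the bench, forming three square nests 72 x 72 mm, 22 mm deep, in a row along its y axis, 115 mm apart. In each nest stands one of three like-looking loose wheel units (0.55 to 0.9 kg), sides along the nest's, centred within 1 mm. Origin under the rack's centre on the bench, z up, -x toward the robot
- tray: fixed shallow red reject tray, 170 x 170 mm outside, walls 5 mm thick and 30 mm high, floor 5 mm thick; origin under its centre on the bench, z up, sides along its x and y axes
- nest_left (a point): centre of the left nest's floor (rack y = +115 mm, 8 mm above the bench), where a unit's underside rests. Every unit has a grey square base 70 x 70 x 24 mm and in its middle a fixed upright bare steel post, 22 mm diameter, top 94 mm above the underside: lift the unit by this post, above the peg. Round the post turns a wheel (see nest_middle)
- nest_middle (a point): centre of the middle nest's floor (rack y = 0), 8 mm above the bench. Every wheel: black tyre, blue web, 90 mm diameter, top 44 mm above the unit's underside; on it an upright orange finger peg, 10 mm diameter, 36 mm from the post's axis, top 64 mm above the underside. The peg starts on the robot's side of the post, within 23 degrees of the rack's -x direction (not reported)
- nest_right (a point): centre of the right nest's floor (rack y = -115 mm), 8 mm above the bench. All wheels are greased, look alike, do not coast far and turn either way. Two of the three run free, their pegs taking under 1 N; one, in any nest, binds: its peg takes 4 to 6 N and after 0.4 to 1.3 rad of turn it seizes, where the force climbs steeply if pushed on
- notes: bystander, to be left alone: yellow note block, 76 x 76 x 30 mm; origin at the centre of its underside
- gear: bystander, to be left alone: loose grey spur gear, 64 mm diameter, 21 mm thick; origin at the centre of its underside
- stamp: bystander, to be left alone: hand stamp with wooden handle, 28 x 50 x 69 mm; origin at the centre of its underside
- screwdriver: bystander, to be left alone: red-handled screwdriver, 28 x 211 x 28 mm; origin at the centre of its underside

How it is judged:
On the way, in this order (a step that is already met when the one before it is completed fails the run):
1. all three wheels have been pushed round, each peg at least 12 mm from where it began, with the units in their nests (distance of each of wheel_a_c1, wheel_b_c1, wheel_c_c1 from where it was at the start of the episode above 0.012 m and z of each of unit_a_c0, unit_b_c0, unit_c_c0 in the frame of rack below 0.027 m), for 0.2 s.
2. the binding unit is lifted clear out of its nest (z of unit_b_c0 in the frame of rack above 0.042 m and contact force between the fingers and unit_b_c1 above 1 N), for 0.1 s.
At the end, for the whole second after the job is handed in: the unit whose wheel binds stands still and released in the red tray, its base flat on the floor (upright within 4 degrees, underside under 12 mm above the bench, within 65 mm of the tray centre); the two free-running units stand upright in their own nests, within 8 mm of their starts (horizontal distance between unit_b_c0 and tray below 0.065 m and height (world z) of unit_b_c0 below 0.024 m and angle between each of unit_b_c1, unit_a_c1, unit_c_c1's own z axis and vertical below 0.07 rad and distance of each of unit_a_c0, unit_c_c0 from where it was at the start of the episode below 0.008 m); the robot touches nothing.
It fails at once if a peg or wheel is pushed with more than 18 N (contact force between the fingers and wheel_a_c0 above 18 N or contact force between the fingers and wheel_a_c1 above 18 N or contact force between the fingers and wheel_b_c0 above 18 N or contact force between the fingers and wheel_b_c1 above 18 N or contact force between the fingers and wheel_c_c0 above 18 N or contact force between the fingers and wheel_c_c1 above 18 N).
It fails at once if a free-running unit is lifted out of its nest (more than 15 mm) (z of any of unit_a_c0, unit_c_c0 in the frame of rack above 0.035 m).
It fails at once if a unit is tipped or levered over by more than 14 degrees (angle between any of unit_a_c1, unit_b_c1, unit_c_c1's own z axis and vertical above 0.25 rad).
It fails at once if a unit falls freely from more than about 15 mm ((linear speed of unit_a above 0.55 m/s and contact force between the fingers and unit_a below 0.5 N) or (linear speed of unit_b above 0.55 m/s and contact force between the fingers and unit_b below 0.5 N) or (linear speed of unit_c above 0.55 m/s and contact force between the fingers and unit_c below 0.5 N)).
It fails at once if a bystander is moved by more than 2 cm (distance of any of notes, gear, stamp, screwdriver from where it was at the start of the episode above 0.02 m).
It also fails if it takes over 72 s, if anything falls off the work surface, if the arm or the gripper's body presses on something with over 40 N, if the wrist force passes 120 N, or if a joint passes its speed limit or range.

## Robot

A 6-joint arm with a two-finger parallel gripper is mounted at the origin on a cart in front of the work surface, level with it; the furniture and walls round the work are solid. World frame = base frame: x ahead of the robot, y to its left, z up, the work surface at z = 0. Lengths are in m, angles in rad, forces in N, time in s.
With the tool pointing down it reaches from about 0.35 to 0.775 m from the base axis. Payload 7.3 kg.
Tool frame: the origin (TCP) lies at the very end of the fingers, on their centre line; the grasp point (between the pads) lies 19 mm behind it; z points along the fingers, y is the direction in which the jaws open and shut (so a half turn about z gives the same grasp; the last joint's range is limited). The gripper opens to 92 mm and grips with 3 to 60 N. Pads are 19 mm wide; open, the fingers measure 130 mm over their backs; the gripper's body (75 mm by 190 mm) begins 47 mm behind the grasp point.
Start: joints at [-1.287, 0.342, 1.524, -0, 1.275, -0.146], TCP at [0.219, -0.477, 0.227] pointing down, gripper open.
Joint ranges: [-2.53, 2.53], [-0.77, 2.02], [0.04, 2.7], [-1, 4.14], [0.28, 2.66], [-3.11, 3.11]. Speed limits (rad/s): [2.57, 2.57, 3.14, 3.14, 3.14, 3.14].

## Interface

Orientations are given as [roll, pitch, yaw] about the fixed x, y, z axes, in that order (R = Rz(yaw) Ry(pitch) Rx(roll)).
In Python, from cell import monitor, eyes, order gives the robot as it stands. The module is installed in compiled form; this text tells all that it offers.
- The arm moves only by the tool carry_out, never from a script. Its argument "targets" is a list of rows, each a list of 2 entries, a list of its own where there are three numbers: the shift along the tool's x, y, z in m, then the turn about the tool's z in rad. In form: [[[dx, dy, dz], twist], ...]. A call has 1 to 10 rows; each row shifts and turns the pose as measured when the row begins, along the tool's axes as they then stand; what a row does not reach is not made up. A row lasts 1/8 s, in which the tool goes at most 62.5 mm and 10.7 degrees, less where a joint would pass 70% of its speed; a pose out of reach is approached as far as the arm can. A call is refused whole if a number of a shift passes 0.0625 or a number of a turn 0.188, either way. A call with a gripper value outside its range is refused whole. "fingers" is the closure, from 0 (fully open) to 1 (shut), set as the call begins (left out, the last holds). The fingers move at their own pace and stop on an object; "grip_force" is the grip in N (left out, the last holds). Time passes only in rows, so rows that do not move let the fingers close. It gives the time, the measured TCP pose, the force and the opening at its end, in the units of the state.
- monitor.observe(): the state, without advancing time (a new reading comes with each control period).
- eyes.read_camera(name): name is "scene" or "top" or "wrist"; returns the picture (480x640x3 uint8, red, green, blue); there is no depth.
- eyes.camera_info(name): a dict with "K" (3x3 intrinsics, pixels), "dist" ([k1, k2, p1, p2, k3] as OpenCV has them; the pictures are not rectified), "rvec" (rotation vector, rad) and "tvec" (3), from world to camera coordinates, as OpenCV has them. Camera axes: x right, y down, z forward; pixel columns grow to the right and rows downward; lengths in m; the calibration is good to about 2 mm. A picture is of the moment at which its call begins: read the wrist's pose just before it. camera_info takes no time and is no camera call; for the wrist camera it gives the pose at the moment of the call.
- order.hand_in(): hands the job in, once; it reports no verdict.
The state is a dict: "time": time; "qpos": joint angles; "qvel": joint speeds; "joint_efforts": joint torques, N m; "tool_pos": TCP position; "tool_rot": TCP orientation; "contact_force": force on the tool from outside, world axes, zero at the start; "torque": the same for the moment, N m; "opening": finger opening in m.
Only numpy, scipy, OpenCV 4.12 (cv2) and the standard library are available. Lean on these libraries where they do the work, as an engineer would, in place of code of your own. Each camera call takes 0.05 s, during which the arm holds its last target.

## Working session

There is one attempt and no reset: what is moved stays moved. The work goes in short steps, Python scripts to look and compute and a tool call to move; the robot and the scene stay as the last step left them, time stands still between calls to the robot, and variables do not carry over. Pictures are saved under pics/ and viewed, and the job is handed in when it is done.

Besides the shell and the picture viewer there is one more tool, called after ">>>" as a command line: name --argument value ..., lists and objects as JSON in quotes. carry_out: Moves the arm, as the interface text tells. Its arguments: {"type":"object","properties":{"targets":{"type":"array","items":{"type":"array"}},"fingers":{"type":"number"},"grip_force":{"type":"number"}},"required":["targets"]}

```bash
mkdir -p pics; cat > h.py <<'E'
import numpy as np, cv2
from cell import monitor, eyes, order
def snap(n,f):
    im=eyes.read_camera(n); cv2.imwrite('pics/'+f,im[:,:,::-1]); return im
E
python3 - <<'E'
from h import *
print(monitor.observe())
for n in ['scene','top']:
    snap(n,n+'0.png'); print(n,eyes.camera_info(n))
print(eyes.camera_info('wrist'))
E
```

```text
{'time': 0.0, 'qpos': array([-1.28700986e+00,  3.42693308e-01,  1.52504303e+00,  9.28500045e-06,
        1.27540091e+00, -1.45985926e-01]), 'qvel': array([ 0.00020158, -0.00216565,  0.00071935,  0.00014349,  0.00064459,
       -0.00036229]), 'joint_efforts': array([-1.36007937e-03, -4.31237805e+01, -2.44222873e+01,  7.17601064e-02,
        5.56907896e-02, -1.27827093e-04]), 'tool_pos': array([ 0.21865919, -0.4768356 ,  0.22605116]), 'tool_rot': array([-3.14006578e+00, -2.33472772e-04,  4.29769500e-01]), 'contact_force': array([-0.62682746,  0.7894242 ,  0.15708132]), 'torque': array([ 0.00340569,  0.002359  , -0.03833241]), 'opening': 0.09174656135669655}
scene {'K': array([[547.10786707,   0.        , 321.4251214 ],
       [  0.        , 547.10786707, 242.85307688],
       [  0.        ,   0.        ,   1.        ]]), 'dist': array([-0.10309987,  0.        ,  0.        ,  0.        ,  0.        ]), 'rvec': array([ 2.09977256, -0.50495103,  0.25870729]), 'tvec': array([-0.57174917,  0.11884685,  1.50205124])}
top {'K': array([[515.3281522 ,   0.        , 317.77583062],
       [  0.        , 515.3281522 , 244.53858573],
       [  0.        ,   0.        ,   1.        ]]), 'dist': array([-0.08655462,  0.        ,  0.        ,  0.        ,  0.        ]), 'rvec': array([ 2.38484857, -1.70541397,  0.20775868]), 'tvec': array([-0.30549418,  0.52439363,  1.15219646])}
{'K': array([[367.78570438,   0.        , 320.11511759],
       [  0.        , 367.78570438, 236.12607116],
       [  0.        ,   0.        ,   1.        ]]), 'dist': array([-0.04065698,  0.        ,  0.        ,  0.        ,  0.        ]), 'rvec': array([-2.43764982,  1.56210807,  0.22296226]), 'tvec': array([-0.52515304, -0.03462469,  0.39008656])}
```

View pics/top0.png

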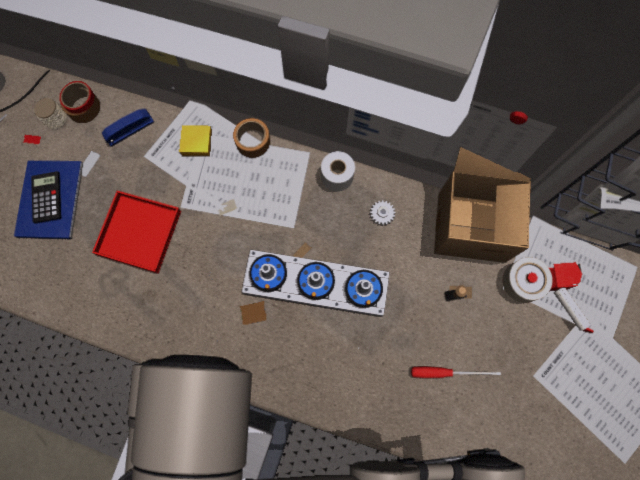

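View pics/scene0.png

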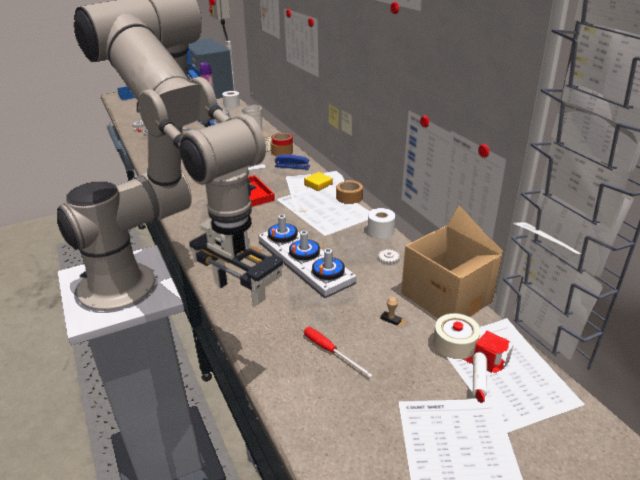

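The top view shows the rack's posts near (268,270), (316,280) and (364,288), and the tray near (138,232). I'll enlarge both views for exact pixels.

```bash
python3 - <<'E'
import cv2
t=cv2.imread('pics/top0.png'); s=cv2.imread('pics/scene0.png')
cv2.imwrite('pics/t1.png',cv2.resize(t[240:320,235:395],None,fx=5,fy=5,interpolation=cv2.INTER_CUBIC))
cv2.imwrite('pics/s1.png',cv2.resize(s[205:300,250:365],None,fx=6,fy=6,interpolation=cv2.INTER_CUBIC))
cv2.imwrite('pics/t2.png',cv2.resize(t[180:280,85:190],None,fx=5,fy=5,interpolation=cv2.INTER_CUBIC))
E
```

```text
(no output)
```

View pics/t1.png

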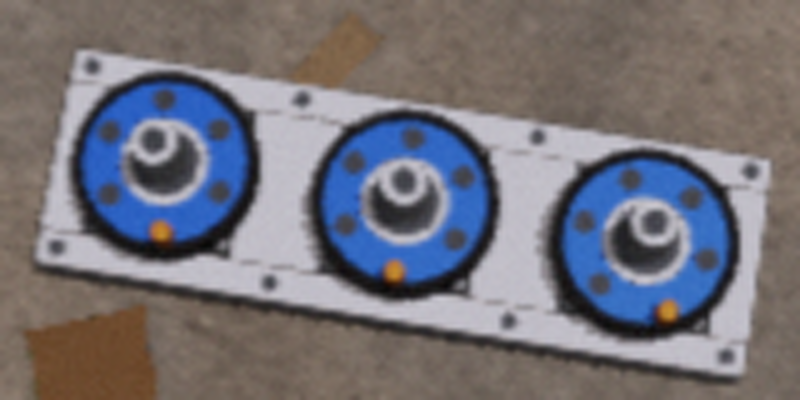

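View pics/s1.png

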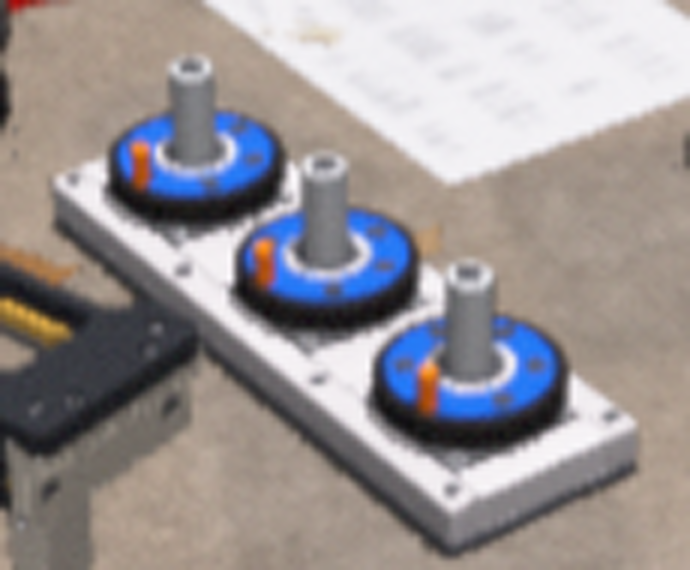

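View pics/t2.png

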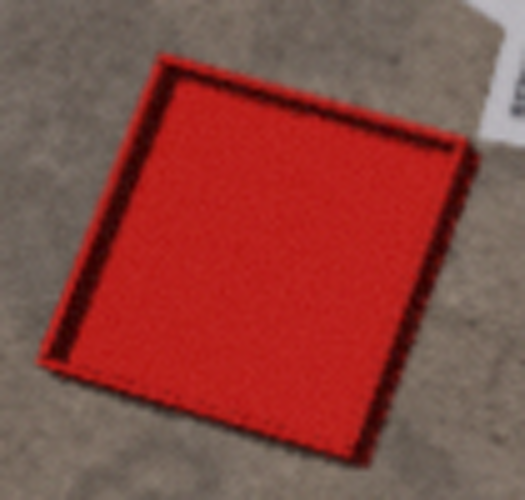

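The crops show these pixels, read to about 2 crop px:

| View | Feature | Left | Middle | Right |
|---|---|---|---|---|
| top | post top | (154,141) | (405,182) | (655,221) |
| top | peg top | (160,230) | (395,269) | (668,310) |
| scene | post top | (191,66) | (324,162) | (469,271) |
| scene | peg top | (140,146) | (263,243) | (428,367) |

The top view also shows the rack and tray corners. Next I'll triangulate.

```bash
cat >> h.py <<'E'
def ray(n,px,info=None):
    i=info or eyes.camera_info(n); u=cv2.undistortPoints(np.array(px,float).reshape(-1,1,2),i['K'],i['dist']).reshape(-1,2)
    R=cv2.Rodrigues(i['rvec'])[0]; o=-R.T@i['tvec']; d=np.c_[u,np.ones(len(u))]@R
    return o,d/np.linalg.norm(d,axis=1)[:,None]
def onplane(n,px,z,info=None):
    o,d=ray(n,px,info); return o+d*((z-o[2])/d[:,2])[:,None]
def tri(o1,d1,o2,d2):
    r=[]
    for a,b in zip(d1,d2):
        s=np.linalg.lstsq(np.c_[a,-b],o2-o1,rcond=None)[0]; p,q=o1+s[0]*a,o2+s[1]*b
        r.append([*(p+q)/2,np.linalg.norm(p-q)])
    return np.array(r)
def crop(c,f,off): return (np.array(c,float)+.5)/f-.5+np.array(off)
E
python3 - <<'E'
from h import *
np.set_printoptions(precision=4,suppress=True)
t=crop([(154,141),(405,182),(655,221),(160,230),(395,269),(668,310)],5,(235,240))
s=crop([(191,66),(324,162),(469,271),(140,146),(263,243),(428,367)],6,(250,205))
T=tri(*ray('top',t),*ray('scene',s)); print(T)
print(onplane('top',t[:3],.102)); print(onplane('top',t[3:],.072))
rc=onplane('top',crop([(78,50),(768,160),(742,375),(38,262)],5,(235,240)),.03);print('rack',rc,rc.mean(0),np.linalg.norm(rc-np.roll(rc,1,0),axis=1))
tc=onplane('top',crop([(160,58),(472,142),(365,462),(42,362)],5,(85,180)),.03);print('tray',tc,tc.mean(0),np.linalg.norm(tc-np.roll(tc,1,0),axis=1))
d=T[0,:2]-T[2,:2]; print('rack y dir',d,np.linalg.norm(d),np.arctan2(-d[0],d[1]))
print('bystanders',onplane('top',[(383,212),(460,292),(195,139),(432,372),(500,374),(338,165)],.03))
E
```

```text
[[ 0.4958 -0.0283  0.104   0.0008]
 [ 0.5145 -0.1419  0.1057  0.0006]
 [ 0.5335 -0.2534  0.105   0.0015]
 [ 0.4621 -0.0403  0.0742  0.0011]
 [ 0.4796 -0.1485  0.0751  0.0016]
 [ 0.5025 -0.2726  0.0751  0.0003]]
[[ 0.4964 -0.0281  0.102 ]
 [ 0.5154 -0.1417  0.102 ]
 [ 0.5348 -0.2538  0.102 ]]
[[ 0.4628 -0.0402  0.072 ]
 [ 0.4808 -0.1485  0.072 ]
 [ 0.5032 -0.2728  0.072 ]]
rack [[ 0.5382  0.0346  0.03  ]
 [ 0.5944 -0.2984  0.03  ]
 [ 0.4918 -0.3171  0.03  ]
 [ 0.4347  0.016   0.03  ]] [ 0.5148 -0.1412  0.03  ] [0.1051 0.3377 0.1043 0.338 ]
tray [[0.5704 0.4114 0.03  ]
 [0.5803 0.2413 0.03  ]
 [0.4131 0.2282 0.03  ]
 [0.4062 0.402  0.03  ]] [0.4925 0.3208 0.03  ] [0.1645 0.1704 0.1678 0.1739]
rack y dir [-0.0377  0.2251] 0.22825386333961337 0.165944503302652
bystanders [[ 0.7338 -0.2424  0.03  ]
 [ 0.6023 -0.4763  0.03  ]
 [ 0.7671  0.2753  0.03  ]
 [ 0.4013 -0.4642  0.03  ]
 [ 0.4467 -0.617   0.03  ]
 [ 0.8164 -0.0979  0.03  ]]
```

Heights come out at 0.104–0.106 m for the posts (expected 0.102) and 0.074–0.075 m for the pegs (expected 0.072). The 228 mm spacing of the outer posts and the 35 mm peg radius also fit. Rack yaw is about 0.167 and the tray centre is about (0.4925, 0.321).

I'll push with the closed fingers, tool x tangential, starting with the right wheel.

```bash
cat >> h.py <<'E'
from scipy.spatial.transform import Rotation as Ro
POST=dict(L=(.4960,-.0282),M=(.5150,-.1418),R=(.5342,-.2536)); PEG=dict(L=(.4624,-.0402),M=(.4802,-.1485),R=(.5028,-.2727))
def wrap(a): return (a+np.pi)%(2*np.pi)-np.pi
def plan(p,yaw,step=.05,show=True):
    s=monitor.observe(); pos=np.array(s['tool_pos']); R=Ro.from_euler('xyz',s['tool_rot']); 
    dy=wrap(yaw-s['tool_rot'][2]); d=np.array(p)-pos
    n=int(np.ceil(max(np.abs(d).max()/step,abs(dy)/.18,1)))
    rows=[]
    for k in range(n):
        rem=np.array(p)-pos; rows_d=R.inv().apply(rem/(n-k)).round(4)
        y=R.as_euler('xyz')[2]; tw=round(-wrap(yaw-y)/(n-k),3)
        pos=pos+R.apply(rows_d); R=R*Ro.from_euler('z',tw); rows.append([[float(x) for x in rows_d],float(tw)])
    print('at',np.round(s['tool_pos'],4),np.round(s['tool_rot'],3)); print(rows)
def start(w,rho=.040,t=.0245):
    c=np.array(POST[w]); v=np.array(PEG[w])-c; a=np.arctan2(v[1],v[0]); u=np.array([np.cos(a),np.sin(a)]); tg=np.array([np.sin(a),-np.cos(a)])
    return c+rho*u-t*tg, a-np.pi/2
E
python3 - <<'E'
from h import *
p,y=start('R'); print(p,y); plan([*p,.15],y)
for w in 'LMR': print(w,start(w))
E
```

```text
[ 0.51275811 -0.29531924] -4.165903292275161
at [ 0.2187 -0.4769  0.2261] [-3.14 -0.    0.43]
[[[0.0343, -0.0042, 0.0076], -0.169], [[0.0345, 0.0016, 0.0076], -0.169], [[0.0338, 0.0074, 0.0076], -0.169], [[0.032, 0.0129, 0.0076], -0.169], [[0.0294, 0.0181, 0.0076], -0.169], [[0.026, 0.0228, 0.0076], -0.169], [[0.0217, 0.0269, 0.0077], -0.168], [[0.0169, 0.0302, 0.0076], -0.169], [[0.0116, 0.0326, 0.0077], -0.168], [[0.0061, 0.034, 0.0076], -0.169]]
L (array([ 0.46657057, -0.06472613]), np.float64(-4.369365039963986))
M (array([ 0.48035324, -0.17342044]), np.float64(-4.522187541025102))
R (array([ 0.51275811, -0.29531924]), np.float64(-4.165903292275161))
```

>>> carry_out --targets '[[[0.034,-0.004,0.0076],-0.169],[[0.0345,0.0016,0.0076],-0.169],[[0.034,0.0074,0.0076],-0.169],[[0.032,0.013,0.0076],-0.169],[[0.0294,0.018,0.0076],-0.169],[[0.026,0.023,0.0076],-0.169],[[0.0217,0.027,0.0077],-0.168],[[0.017,0.03,0.0076],-0.169],[[0.0116,0.0326,0.0077],-0.168],[[0.006,0.034,0.0076],-0.169]]' --fingers 1 --grip_force 30

```text
time: 1.35
tool_pos: [0.5144, -0.2833, 0.144]
tool_rot: [-3.141, -0.008, 2.168]
contact_force: [0.9, -0.3, 0.2]
opening: 0.0011
```

```bash
python3 - <<'E'
from h import *
p,y=start('R'); plan([*p,.11],y); print(monitor.observe()['contact_force'])
snap('wrist','w1.png')
i=eyes.camera_info('wrist')
for w in 'LMR':
  P=np.array([[*POST[w],.102],[*PEG[w],.072]]); print(w,cv2.projectPoints(P,i['rvec'],i['tvec'],i['K'],i['dist'])[0].reshape(-1,2))
E
```

```text
at [ 0.5144 -0.2833  0.144 ] [-3.141 -0.008  2.168]
[[[-0.0093, -0.0081, 0.0339], 0.051]]
[ 0.90533874 -0.34474961  0.24068968]
L [[ 595.54291459 -188.38066293]
 [ 495.67702677 -169.39574767]]
M [[473.392016    48.45662553]
 [398.1460656   31.83480145]]
R [[370.66419061 244.77013057]
 [307.64937718 227.72785499]]
```

View pics/w1.png

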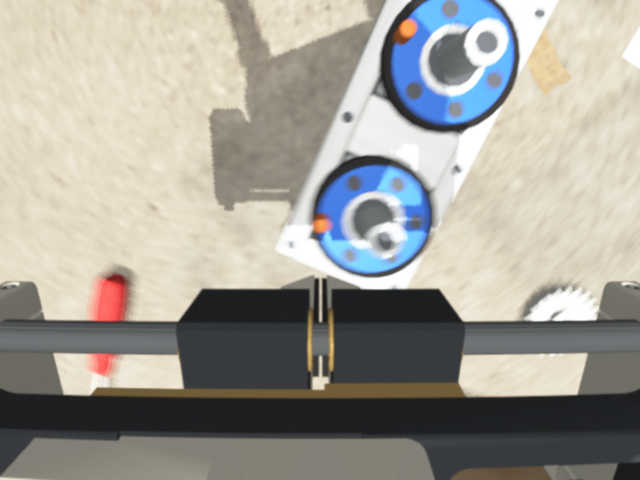

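The view shows the right post top near (384,238) and its peg near (322,225). Both are about 14 px off prediction, probably because the arm was still settling. I'll settle it and check again.

>>> carry_out --targets '[[[-0.0093,-0.008,0.0339],0.051],[[0,0,0],0],[[0,0,0],0]]'

```text
time: 1.78
tool_pos: [0.5164, -0.2912, 0.1082]
tool_rot: [3.141, -0.01, 2.128]
contact_force: [0.9, -0.7, 0.6]
opening: 0.0008
```

```bash
python3 - <<'E'
from h import *
p,y=start('R'); plan([*p,.06],y); print(monitor.observe()['contact_force'])
i=eyes.camera_info('wrist')
snap('wrist','w2.png')
for w in 'LMR':
  P=np.array([[*POST[w],.102],[*PEG[w],.072]]); print(w,cv2.projectPoints(P,i['rvec'],i['tvec'],i['K'],i['dist'])[0].reshape(-1,2))
E
```

```text
at [ 0.5164 -0.2912  0.1082] [ 3.141 -0.01   2.128]
[[[-0.0021, -0.0053, 0.0482], 0.01]]
[ 0.86350786 -0.6868615   0.57657278]
L [[ 642.66136975 -293.08263455]
 [ 519.62023298 -259.22278036]]
M [[511.19016984  -2.69606493]
 [413.69137266 -11.90473496]]
R [[393.07413789 245.76800941]
 [315.59652495 228.78836066]]
```

View pics/w2.png

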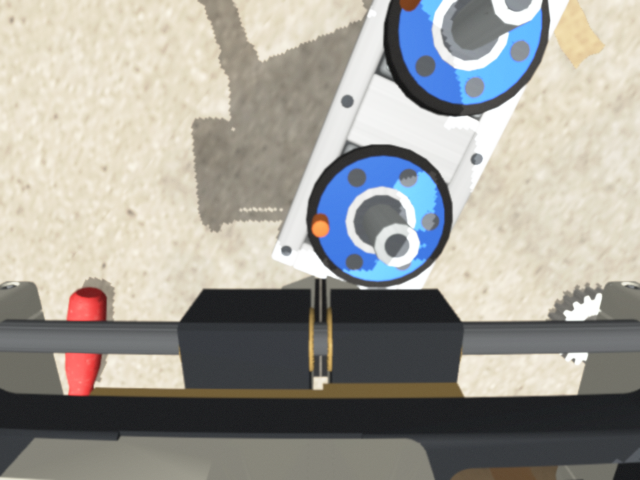

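Now the post (397,246) and peg (320,228) lie within about 1 mm of prediction, so I'll descend.

>>> carry_out --targets '[[[-0.001,-0.0027,0.024],0.01],[[-0.001,-0.0026,0.023],0],[[0,0,0],0]]'

```text
time: 2.2
tool_pos: [0.5136, -0.2966, 0.0645]
tool_rot: [3.139, -0.004, 2.117]
contact_force: [0.8, 0.2, 0.7]
opening: 0.0005
```

```bash
python3 - <<'E'
from h import *
p,y=start('R'); plan([*p,.06],y); print(monitor.observe()['contact_force'])
E
```

```text
at [ 0.5136 -0.2966  0.0645] [ 3.139 -0.004  2.117]
[[[0.0015, -0.0001, 0.0045], -0.0]]
[0.76392665 0.18445932 0.70412681]
```

>>> carry_out --targets '[[[0.0015,0,0.0045],0],[[0.003,0,0],0],[[0.002,0,0],0]]'

```text
time: 2.58
tool_pos: [0.5115, -0.2916, 0.0633]
tool_rot: [3.137, 0.0, 2.117]
contact_force: [0.9, 0.4, 0.3]
opening: 0.0006
```

>>> carry_out --targets '[[[0.002,0,0],0],[[0.002,0,0],0],[[0.001,0,0],0]]'

```text
time: 2.95
tool_pos: [0.509, -0.287, 0.0641]
tool_rot: [3.137, 0.001, 2.117]
contact_force: [0.4, -0.6, -1.4]
opening: 0.0007
```

>>> carry_out --targets '[[[0.002,0,0],0],[[0.002,0,0],0]]'

```text
time: 3.2
tool_pos: [0.5079, -0.2853, 0.0645]
tool_rot: [3.136, 0.006, 2.117]
contact_force: [1.7, -4.1, -1.9]
opening: 0.0006
```

>>> carry_out --targets '[[[0.002,-0.0006,0.001],0.05]]'

```text
time: 3.32
tool_pos: [0.5069, -0.285, 0.064]
tool_rot: [3.135, 0.009, 2.066]
contact_force: [1.9, -4.5, 2.5]
opening: 0.0007
```

>>> carry_out --targets '[[[0.002,-0.0006,0.001],0.05]]'

```text
time: 3.45
tool_pos: [0.5061, -0.2848, 0.0639]
tool_rot: [3.134, 0.012, 2.014]
contact_force: [1.4, -4.5, 3.8]
opening: 0.0004
```

```bash
cat >> h.py <<'E'
def rel(w):
    s=monitor.observe(); c=np.array(POST[w]); y=s['tool_rot'][2]; d=np.array(s['tool_pos'][:2])-c
    tx=np.array([np.cos(y),np.sin(y)]); ty=np.array([np.sin(y),-np.cos(y)])
    f=np.array(s['contact_force'][:2])
    print('rel x %.4f y(inward) %.4f'%(d@tx,d@ty),'f',(f@tx).round(2),(f@ty).round(2),'z %.4f fz %.2f t %.2f'%(s['tool_pos'][2],s['contact_force'][2],s['time']))
E
python3 - <<'E'
from h import *
rel('R'); i=eyes.camera_info('wrist'); im=snap('wrist','w3.png')
P=np.array([[*POST['R'],.102],[*PEG['R'],.072]]); print(cv2.projectPoints(P,i['rvec'],i['tvec'],i['K'],i['dist'])[0].reshape(-1,2))
E
```

```text
rel x -0.0161 y(inward) -0.0388 f -4.62 -0.67 z 0.0639 fz 3.76 t 3.45
[[426.62687932 301.50629879]
 [323.66170088 278.11981487]]
```

View pics/w3.png

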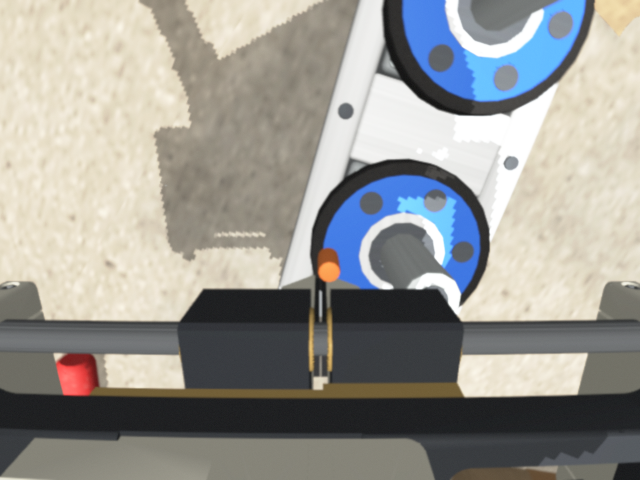

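The peg top has moved from the predicted (324,278) to about (329,268), roughly 3–4 mm, at a steady 4.5 N. The right wheel therefore looks like the binding one. I'll continue gently.

>>> carry_out --targets '[[[0.003,-0.0005,0],0.04],[[0.003,-0.0005,0],0.04]]'

```text
time: 3.75
tool_pos: [0.5032, -0.2815, 0.0645]
tool_rot: [3.132, 0.015, 1.931]
contact_force: [0.9, -5.2, -1.5]
opening: 0.0006
```

```bash
python3 -c "
from h import *
rel('R')"
```

```text
rel x -0.0152 y(inward) -0.0388 f -5.14 -1.01 z 0.0645 fz -1.49 t 3.75
```

>>> carry_out --targets '[[[0.003,-0.0005,0],0.05],[[0.003,-0.0005,0],0.05]]'

```text
time: 4.0
tool_pos: [0.5001, -0.2775, 0.0645]
tool_rot: [3.131, 0.016, 1.829]
contact_force: [0.8, -4.6, -0.4]
opening: 0.0004
```

>>> carry_out --targets '[[[0.003,-0.0005,0],0.05],[[0.003,-0.0005,0],0.05]]'

```text
time: 4.25
tool_pos: [0.4974, -0.2731, 0.0643]
tool_rot: [3.13, 0.017, 1.726]
contact_force: [0.2, -5.8, -0.8]
opening: 0.0003
```

```bash
python3 -c "
from h import *
rel('R')"
```

```text
rel x -0.0136 y(inward) -0.0394 f -5.74 -0.7 z 0.0643 fz -0.76 t 4.25
```

>>> carry_out --targets '[[[0.003,-0.0004,0],0.05]]'

```text
time: 4.38
tool_pos: [0.4963, -0.2708, 0.0643]
tool_rot: [3.129, 0.017, 1.675]
contact_force: [0.0, -4.3, -1.1]
opening: 0.0004
```

>>> carry_out --targets '[[[0.0025,-0.0004,0],0.055]]'

```text
time: 4.5
tool_pos: [0.4954, -0.2688, 0.0642]
tool_rot: [3.129, 0.017, 1.619]
contact_force: [-0.5, -4.3, -0.5]
opening: 0.0008
```

>>> carry_out --targets '[[[0.0025,-0.0004,0],0.055]]'

```text
time: 4.62
tool_pos: [0.4945, -0.2669, 0.0642]
tool_rot: [3.128, 0.017, 1.563]
contact_force: [-0.6, -4.9, 0.1]
opening: 0.0003
```

```bash
python3 -c "
from h import *
rel('R')"
```

```text
rel x -0.0136 y(inward) -0.0396 f -4.93 -0.58 z 0.0642 fz 0.07 t 4.62
```

>>> carry_out --targets '[[[0.0025,-0.0004,0],0.055]]'

```text
time: 4.75
tool_pos: [0.4938, -0.2649, 0.0642]
tool_rot: [3.128, 0.017, 1.507]
contact_force: [-1.0, -4.7, -0.2]
opening: 0.0006
```

>>> carry_out --targets '[[[0.0025,-0.0004,0],0.055]]'

```text
time: 4.88
tool_pos: [0.4931, -0.2628, 0.0641]
tool_rot: [3.127, 0.017, 1.45]
contact_force: [-0.6, -4.5, 0.1]
opening: 0.0003
```

>>> carry_out --targets '[[[0.0025,-0.0004,0],0.055]]'

```text
time: 5.0
tool_pos: [0.4926, -0.2607, 0.0641]
tool_rot: [3.127, 0.017, 1.394]
contact_force: [-1.4, -4.3, 0.3]
opening: 0.0005
```

>>> carry_out --targets '[[[0.0025,-0.0004,0],0.055]]'

```text
time: 5.12
tool_pos: [0.4921, -0.2586, 0.0641]
tool_rot: [3.127, 0.017, 1.338]
contact_force: [-0.8, -5.5, 0.7]
opening: 0.0004
```

```bash
python3 -c "
from h import *
rel('R')"
```

```text
rel x -0.0146 y(inward) -0.0398 f -5.59 0.48 z 0.0641 fz 0.75 t 5.12
```

>>> carry_out --targets '[[[0.0025,-0.0004,0],0.05]]'

```text
time: 5.25
tool_pos: [0.4918, -0.2565, 0.0641]
tool_rot: [3.127, 0.017, 1.287]
contact_force: [-1.1, -5.7, 0.6]
opening: 0.0002
```

>>> carry_out --targets '[[[0.0025,-0.0004,0],0.05]]'

```text
time: 5.38
tool_pos: [0.4917, -0.2544, 0.0641]
tool_rot: [3.126, 0.017, 1.236]
contact_force: [-1.2, -5.1, 0.9]
opening: 0.0006
```

```bash
python3 -c "
from h import *
rel('R')"
```

```text
rel x -0.0147 y(inward) -0.0399 f -5.17 0.54 z 0.0641 fz 0.85 t 5.38
```

>>> carry_out --targets '[[[0.0025,-0.0004,0],0.05]]'

```text
time: 5.5
tool_pos: [0.4916, -0.2523, 0.0641]
tool_rot: [3.126, 0.017, 1.185]
contact_force: [-1.8, -4.8, -0.4]
opening: 0.0006
```

>>> carry_out --targets '[[[0.0025,-0.0004,0],0.05]]'

```text
time: 5.62
tool_pos: [0.4916, -0.2501, 0.0641]
tool_rot: [3.126, 0.017, 1.134]
contact_force: [-2.2, -4.1, 0.3]
opening: 0.0005
```

>>> carry_out --targets '[[[0.0025,-0.0004,0],0.05]]'

```text
time: 5.75
tool_pos: [0.4918, -0.2481, 0.0641]
tool_rot: [3.126, 0.017, 1.082]
contact_force: [-0.6, -4.7, 1.3]
opening: 0.0003
```

>>> carry_out --targets '[[[0.0025,-0.0004,0],0.05]]'

```text
time: 5.88
tool_pos: [0.4919, -0.246, 0.0641]
tool_rot: [3.126, 0.017, 1.031]
contact_force: [-1.8, -4.4, 1.2]
opening: 0.0004
```

```bash
python3 -c "
from h import *
rel('R')"
```

```text
rel x -0.0152 y(inward) -0.0402 f -4.72 0.7 z 0.0641 fz 1.19 t 5.88
```

>>> carry_out --targets '[[[0.0025,-0.0002,0],0.05]]'

```text
time: 6.0
tool_pos: [0.4923, -0.2439, 0.064]
tool_rot: [3.126, 0.018, 0.98]
contact_force: [-2.2, -3.8, 2.0]
opening: 0.0003
```

>>> carry_out --targets '[[[0.0025,-0.0002,0],0.05]]'

```text
time: 6.12
tool_pos: [0.4927, -0.242, 0.064]
tool_rot: [3.127, 0.018, 0.929]
contact_force: [-2.8, -4.1, 2.2]
opening: 0.0003
```

>>> carry_out --targets '[[[0.0025,-0.0002,0],0.05]]'

```text
time: 6.25
tool_pos: [0.4932, -0.24, 0.064]
tool_rot: [3.127, 0.018, 0.878]
contact_force: [-3.0, -3.3, 2.4]
opening: 0.0003
```

>>> carry_out --targets '[[[0.0025,-0.0002,0],0.05]]'

```text
time: 6.38
tool_pos: [0.4937, -0.2381, 0.064]
tool_rot: [3.128, 0.019, 0.827]
contact_force: [-3.4, -4.7, 2.7]
opening: 0.0004
```

```bash
python3 -c "
from h import *
rel('R')"
```

```text
rel x -0.0160 y(inward) -0.0403 f -5.76 0.73 z 0.0640 fz 2.67 t 6.38
```

>>> carry_out --targets '[[[0.0025,-0.0002,0],0.04]]'

```text
time: 6.5
tool_pos: [0.4938, -0.2369, 0.0641]
tool_rot: [3.128, 0.021, 0.787]
contact_force: [-7.8, -7.7, 4.8]
opening: 0.0002
```

>>> carry_out --targets '[[[0.0025,-0.0002,0],0.04]]'

```text
time: 6.62
tool_pos: [0.4937, -0.2361, 0.0642]
tool_rot: [3.129, 0.024, 0.747]
contact_force: [-7.7, -8.5, 4.1]
opening: 0.0004
```

```bash
python3 - <<'E'
from h import *
rel('R'); snap('wrist','w4.png')
E
```

```text
rel x -0.0178 y(inward) -0.0403 f -11.47 0.99 z 0.0642 fz 4.12 t 6.62
```

View pics/w4.png

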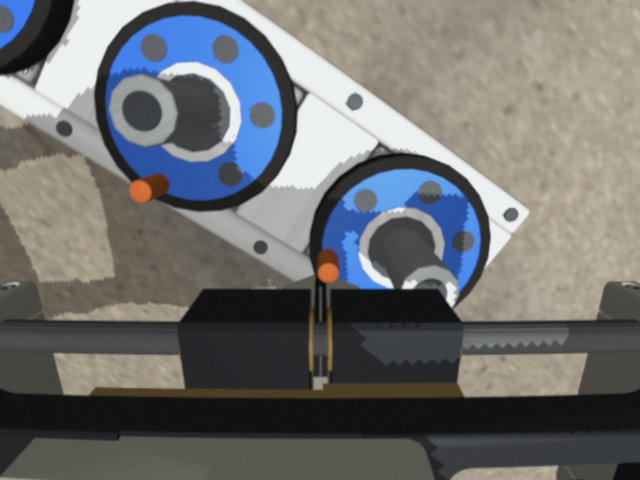

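The right wheel seized: force jumped from 5 to 11 N after about 1.25 rad, and the picture shows the peg at (328,270), well round. I'll back off at once.

>>> carry_out --targets '[[[-0.008,0,0],0],[[-0.008,0,0],0],[[0,0,-0.03],0],[[0,0,-0.03],0]]'

```text
time: 7.18
tool_pos: [0.4787, -0.2437, 0.1229]
tool_rot: [3.14, 0.025, 0.746]
contact_force: [0.3, -0.3, 1.0]
opening: 0.0007
```

```bash
python3 - <<'E'
from h import *
p,y=start('M'); print(p,wrap(y)); plan([*p,.11],y)
E
```

```text
[ 0.48035324 -0.17342044] 1.7609977661544844
at [ 0.4787 -0.2437  0.1229] [3.14  0.025 0.746]
[[[0.0082, -0.0084, 0.0019], -0.169], [[0.0095, -0.0069, 0.0019], -0.169], [[0.0105, -0.0052, 0.0019], -0.169], [[0.0113, -0.0034, 0.0019], -0.169], [[0.0117, -0.0014, 0.002], -0.17], [[0.0118, 0.0005, 0.0019], -0.169]]
```

>>> carry_out --targets '[[[0.0082,-0.0084,0.0019],-0.169],[[0.0095,-0.007,0.0019],-0.169],[[0.0105,-0.0052,0.0019],-0.169],[[0.0113,-0.0034,0.0019],-0.169],[[0.0117,-0.0014,0.002],-0.17],[[0.0118,0.0005,0.0019],-0.169],[[0,0,0],0]]'

```text
time: 8.05
tool_pos: [0.4776, -0.1707, 0.1113]
tool_rot: [-3.123, 0.011, 1.793]
contact_force: [0.3, 0.2, -0.1]
opening: -0.0
```

```bash
python3 - <<'E'
from h import *
p,y=start('M'); plan([*p,.06],y,.025)
E
```

```text
at [ 0.4776 -0.1707  0.1113] [-3.123  0.011  1.793]
[[[-0.0009, 0.001, 0.0171], 0.011], [[-0.0009, 0.001, 0.0171], 0.011], [[-0.0009, 0.0011, 0.0171], 0.01]]
```

>>> carry_out --targets '[[[-0.003,0.001,0.018],0.011],[[-0.001,0.001,0.018],0.011],[[0,0.001,0.0175],0.01],[[0,0,0.001],0]]'

```text
time: 8.55
tool_pos: [0.4807, -0.1767, 0.0561]
tool_rot: [-3.124, 0.013, 1.745]
contact_force: [0.0, -0.4, -0.0]
opening: 0.0004
```

```bash
python3 - <<'E'
from h import *
rel('M')
E
```

```text
rel x -0.0284 y(inward) -0.0398 f -0.4 -0.05 z 0.0561 fz -0.04 t 8.55
```

>>> carry_out --targets '[[[0.003,0,-0.004],0],[[0.003,0,0],0],[[0.003,0,0],0]]'

```text
time: 8.93
tool_pos: [0.4799, -0.1681, 0.062]
tool_rot: [-3.127, 0.014, 1.741]
contact_force: [-0.2, -1.0, 0.1]
opening: -0.0003
```

>>> carry_out --targets '[[[0.0025,0,0],0],[[0.0025,0,0],0]]'

```text
time: 9.18
tool_pos: [0.4792, -0.1628, 0.0625]
tool_rot: [-3.128, 0.015, 1.742]
contact_force: [-1.1, 0.0, 1.1]
opening: 0.0003
```

>>> carry_out --targets '[[[0.0025,0,0],0],[[0.0025,0,0],0]]'

```text
time: 9.43
tool_pos: [0.4783, -0.1575, 0.0625]
tool_rot: [-3.128, 0.015, 1.742]
contact_force: [0.3, -0.4, 0.3]
opening: 0.0004
```

```bash
python3 - <<'E'
from h import *
rel('M')
E
```

```text
rel x -0.0093 y(inward) -0.0388 f -0.43 0.19 z 0.0625 fz 0.29 t 9.43
```

The peg yields with no noticeable force, so the middle wheel runs free. I'll follow it round.

>>> carry_out --targets '[[[0.0035,-0.0008,0],0.1],[[0.0035,-0.0008,0],0.1],[[0.0035,-0.0008,0],0.1],[[0.0035,-0.0008,0],0.1]]'

```text
time: 9.93
tool_pos: [0.4746, -0.143, 0.0621]
tool_rot: [-3.134, 0.019, 1.329]
contact_force: [0.6, -0.8, 0.0]
opening: 0.0004
```

```bash
python3 - <<'E'
from h import *
rel('M')
E
```

```text
rel x -0.0108 y(inward) -0.0390 f -0.62 0.75 z 0.0621 fz 0.05 t 9.93
```

>>> carry_out --targets '[[[0.0035,-0.0008,0],0.095],[[0.0035,-0.0008,0],0.095],[[0.0035,-0.0008,0],0.095],[[0.0035,-0.0008,0],0.095]]'

```text
time: 10.42
tool_pos: [0.4764, -0.128, 0.0616]
tool_rot: [-3.141, 0.021, 0.936]
contact_force: [-1.2, -0.4, 0.1]
opening: 0.0002
```

>>> carry_out --targets '[[[0.0035,-0.0008,0],0.095],[[0.0035,-0.0008,0],0.095],[[0.0035,-0.0008,0],0.095]]'

```text
time: 10.8
tool_pos: [0.4813, -0.1178, 0.0611]
tool_rot: [3.137, 0.021, 0.641]
contact_force: [-0.4, 0.4, -0.7]
opening: 0.0002
```

```bash
python3 - <<'E'
from h import *
rel('M'); snap('wrist','w5.png')
E
```

```text
rel x -0.0127 y(inward) -0.0394 f -0.09 -0.54 z 0.0611 fz -0.68 t 10.80
```

View pics/w5.png

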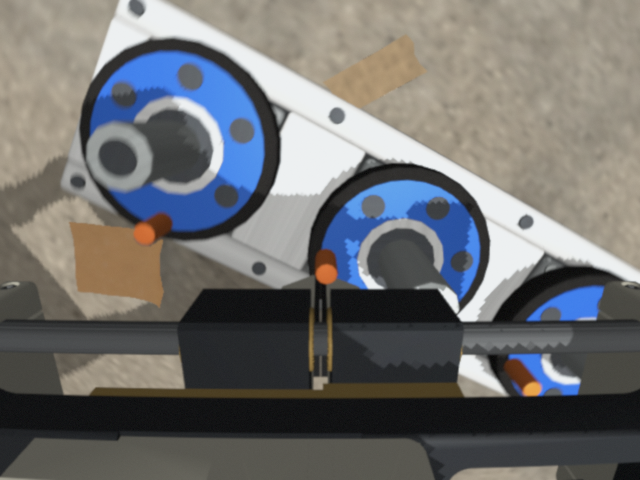

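The middle peg at (326,270) is tracking ahead of the finger with no drag. A few more rows will make it about a quarter turn.

>>> carry_out --targets '[[[0.0035,-0.0008,0],0.095],[[0.0035,-0.0008,0],0.095],[[0.0035,-0.0008,0],0.095]]'

```text
time: 11.22
tool_pos: [0.4888, -0.1097, 0.0606]
tool_rot: [3.132, 0.019, 0.348]
contact_force: [-1.7, -0.2, 0.2]
opening: 0.0001
```

```bash
python3 - <<'E'
from h import *
rel('M')
E
```

```text
rel x -0.0136 y(inward) -0.0391 f -1.65 -0.34 z 0.0606 fz 0.22 t 11.22
```

>>> carry_out --targets '[[[-0.008,0,0],0],[[-0.008,0,0],0],[[0,0,-0.03],0],[[0,0,-0.03],0]]'

```text
time: 11.72
tool_pos: [0.4705, -0.1143, 0.1199]
tool_rot: [3.137, 0.025, 0.357]
contact_force: [0.8, -0.4, 0.0]
opening: 0.0004
```

```bash
python3 - <<'E'
from h import *
p,y=start('L'); print(p,wrap(y)); plan([*p,.105],y)
E
```

```text
[ 0.46657057 -0.06472613] 1.9138202672156002
at [ 0.4705 -0.1143  0.1199] [3.137 0.025 0.357]
[[[0.0016, -0.0053, 0.0016], -0.173], [[0.0024, -0.005, 0.0016], -0.173], [[0.0033, -0.0045, 0.0016], -0.173], [[0.004, -0.0038, 0.0016], -0.173], [[0.0046, -0.0031, 0.0016], -0.173], [[0.005, -0.0023, 0.0016], -0.173], [[0.0054, -0.0014, 0.0016], -0.173], [[0.0055, -0.0004, 0.0016], -0.173], [[0.0055, 0.0006, 0.0015], -0.173]]
```

>>> carry_out --targets '[[[0.0016,-0.0053,0.0016],-0.173],[[0.0024,-0.005,0.0016],-0.173],[[0.0033,-0.0045,0.0016],-0.173],[[0.004,-0.0038,0.0016],-0.173],[[0.0046,-0.003,0.0016],-0.173],[[0.005,-0.0023,0.0016],-0.173],[[0.0054,-0.0014,0.0016],-0.173],[[0.0055,-0.0004,0.0016],-0.173],[[0.0055,0.0006,0.0015],-0.173],[[0,0,0],0]]'

```text
time: 12.98
tool_pos: [0.4596, -0.0671, 0.1072]
tool_rot: [-3.118, 0.006, 1.979]
contact_force: [0.7, -0.5, -0.6]
opening: 0.0003
```

```bash
python3 - <<'E'
from h import *
p,y=start('L'); rel('L'); plan([*p,.061],y,.018)
E
```

```text
rel x -0.0212 y(inward) -0.0488 f -0.68 0.42 z 0.1072 fz -0.55 t 12.97
at [ 0.4596 -0.0671  0.1072] [-3.118  0.006  1.979]
[[[-0.0001, 0.0028, 0.0153], 0.022], [[-0.0001, 0.0028, 0.0154], 0.022], [[0.0001, 0.0028, 0.0153], 0.021]]
```

>>> carry_out --targets '[[[-0.003,0.004,0.005],0.022],[[0,0.003,0.013],0.022],[[0,0.002,0.014],0.021],[[0,0,0.01],0]]'

```text
time: 13.48
tool_pos: [0.4689, -0.068, 0.0624]
tool_rot: [-3.12, 0.009, 1.903]
contact_force: [-0.3, 0.4, -0.4]
opening: 0.0005
```

```bash
python3 - <<'E'
from h import *
rel('L')
E
```

```text
rel x -0.0288 y(inward) -0.0386 f 0.43 -0.16 z 0.0624 fz -0.38 t 13.47
```

>>> carry_out --targets '[[[0.003,0,0.001],0],[[0.003,0,0],0],[[0.003,0,0],0]]'

```text
time: 13.85
tool_pos: [0.4651, -0.0589, 0.0602]
tool_rot: [-3.118, 0.007, 1.902]
contact_force: [-0.5, -0.2, 0.1]
opening: 0.0003
```

>>> carry_out --targets '[[[0.0025,0,0],0],[[0.0025,0,0],0]]'

```text
time: 14.1
tool_pos: [0.4637, -0.0538, 0.0608]
tool_rot: [-3.119, 0.008, 1.903]
contact_force: [-0.3, 0.2, 0.3]
opening: 0.0004
```

>>> carry_out --targets '[[[0.0025,0,0],0],[[0.0025,0,0],0]]'

```text
time: 14.35
tool_pos: [0.4621, -0.0488, 0.061]
tool_rot: [-3.119, 0.008, 1.903]
contact_force: [0.6, -0.3, -0.2]
opening: 0.0002
```

```bash
python3 - <<'E'
from h import *
rel('L')
E
```

```text
rel x -0.0084 y(inward) -0.0387 f -0.48 0.5 z 0.0610 fz -0.19 t 14.35
```

Free as well, 6 mm past first contact. I'll follow it round.

>>> carry_out --targets '[[[0.0035,-0.0008,0],0.1],[[0.0035,-0.0008,0],0.1],[[0.0035,-0.0008,0],0.1],[[0.0035,-0.0008,0],0.1]]'

```text
time: 14.85
tool_pos: [0.4562, -0.035, 0.061]
tool_rot: [-3.124, 0.017, 1.49]
contact_force: [-0.1, -0.7, 0.2]
opening: 0.0004
```

>>> carry_out --targets '[[[0.0035,-0.0008,0],0.095],[[0.0035,-0.0008,0],0.095],[[0.0035,-0.0008,0],0.095],[[0.0035,-0.0008,0],0.095]]'

```text
time: 15.35
tool_pos: [0.4558, -0.0199, 0.0608]
tool_rot: [-3.132, 0.022, 1.097]
contact_force: [-0.3, -0.1, 0.5]
opening: 0.0007
```

>>> carry_out --targets '[[[0.0035,-0.0008,0],0.095],[[0.0035,-0.0008,0],0.095],[[0.0035,-0.0008,0],0.095]]'

```text
time: 15.72
tool_pos: [0.459, -0.0092, 0.0606]
tool_rot: [-3.138, 0.025, 0.802]
contact_force: [-0.7, 0.8, 0.6]
opening: 0.0003
```

>>> carry_out --targets '[[[0.0035,-0.0008,0],0.095],[[0.0035,-0.0008,0],0.095],[[0.0035,-0.0008,0],0.095]]'

```text
time: 16.1
tool_pos: [0.465, 0.0001, 0.0603]
tool_rot: [3.139, 0.025, 0.507]
contact_force: [-0.9, -0.9, 0.4]
opening: 0.0001
```

```bash
python3 - <<'E'
from h import *
rel('L'); snap('wrist','w6.png')
E
```

```text
rel x -0.0133 y(inward) -0.0398 f -1.25 0.3 z 0.0603 fz 0.42 t 16.10
```

View pics/w6.png

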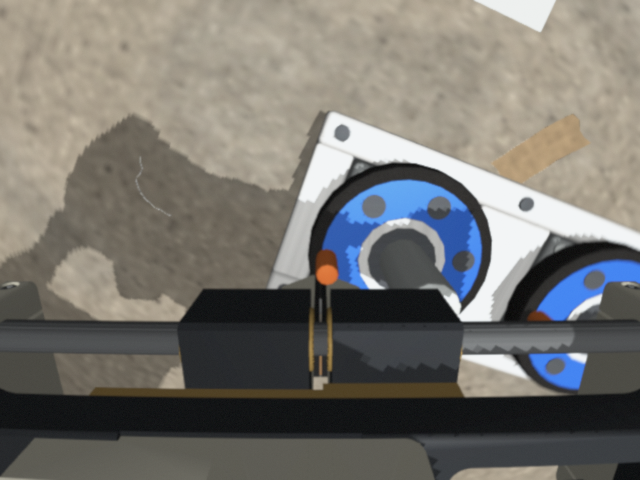

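The left peg at (326,270) has also turned about 1.4 rad with only about 1 N of noise. All three are felt, and the right one binds. I'll back off and travel to the right post.

>>> carry_out --targets '[[[-0.008,0,0],0],[[-0.008,0,0],0],[[0,0,-0.03],0],[[0,0,-0.035],0],[[0,0,-0.025],0]]' --fingers 0

```text
time: 16.77
tool_pos: [0.4486, -0.0072, 0.1511]
tool_rot: [-3.14, 0.03, 0.51]
contact_force: [0.3, 0.5, -1.0]
opening: 0.046
```

```bash
python3 - <<'E'
from h import *
plan([*POST['R'],.15],2.41)
E
```

```text
at [ 0.4486 -0.0072  0.1511] [-3.14  0.03  0.51]
[[[-0.0041, 0.0233, 0.0002], -0.173], [[-0.0081, 0.0223, 0.0002], -0.173], [[-0.0118, 0.0206, 0.0002], -0.173], [[-0.0152, 0.0182, 0.0002], -0.173], [[-0.0181, 0.0153, 0.0002], -0.173], [[-0.0205, 0.012, 0.0002], -0.172], [[-0.0222, 0.0083, 0.0002], -0.173], [[-0.0233, 0.0044, 0.0002], -0.173], [[-0.0237, 0.0003, 0.0002], -0.172], [[-0.0234, -0.0037, 0.0002], -0.173], [[-0.0224, -0.0077, 0.0001], -0.172]]
```

>>> carry_out --targets '[[[-0.004,0.0233,0],-0.173],[[-0.008,0.0223,0],-0.173],[[-0.012,0.0206,0],-0.173],[[-0.015,0.018,0],-0.173],[[-0.018,0.0153,0],-0.173],[[-0.0205,0.012,0],-0.172],[[-0.022,0.0083,0],-0.173],[[-0.0233,0.0044,0],-0.173],[[-0.0237,0,0],-0.172],[[-0.0234,-0.0037,0],-0.173]]'

```text
time: 18.02
tool_pos: [0.5285, -0.2367, 0.1542]
tool_rot: [-3.114, -0.008, 2.305]
contact_force: [-0.0, 0.1, 0.5]
opening: 0.092
```

```bash
python3 - <<'E'
from h import *
plan([*POST['R'],.13],2.41)
E
```

```text
at [ 0.5285 -0.2367  0.1542] [-3.114 -0.008  2.305]
[[[-0.0166, -0.0064, 0.0243], -0.105]]
```

>>> carry_out --targets '[[[-0.0166,-0.0064,0.0243],-0.105],[[0,0,0],0],[[0,0,0],0]]'

```text
time: 18.4
tool_pos: [0.5328, -0.2557, 0.13]
tool_rot: [-3.114, -0.011, 2.411]
contact_force: [0.2, 0.2, -0.3]
opening: 0.0922
```

```bash
python3 - <<'E'
from h import *
plan([*POST['R'],.078],2.41,.02)
i=eyes.camera_info('wrist')
snap('wrist','w7.png');snap('scene','s2.png')
P=np.array([[*POST['R'],.102],[*POST['M'],.102],[*POST['R'],.03]]); print(cv2.projectPoints(P,i['rvec'],i['tvec'],i['K'],i['dist'])[0].reshape(-1,2))
s=cv2.imread('pics/s2.png');cv2.imwrite('pics/s2c.png',cv2.resize(s[180:300,220:380],None,fx=4.5,fy=4.5))
E
```

```text
at [ 0.5328 -0.2557  0.13  ] [-3.114 -0.011  2.411]
[[[-0.0001, 0.0013, 0.0173], 0.0], [[-0.0, 0.0013, 0.0173], 0.001], [[-0.0001, 0.0013, 0.0173], 0.0]]
[[325.09792537 272.48071737]
 [473.38220945  99.79004983]
 [326.40913699 236.36490022]]
```

View pics/w7.png

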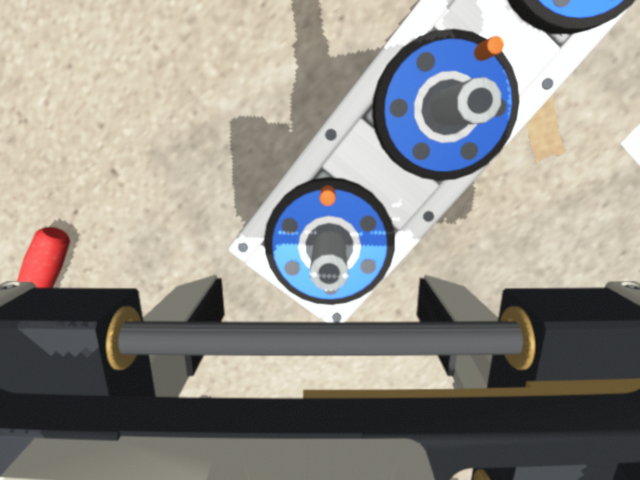

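View pics/s2c.png

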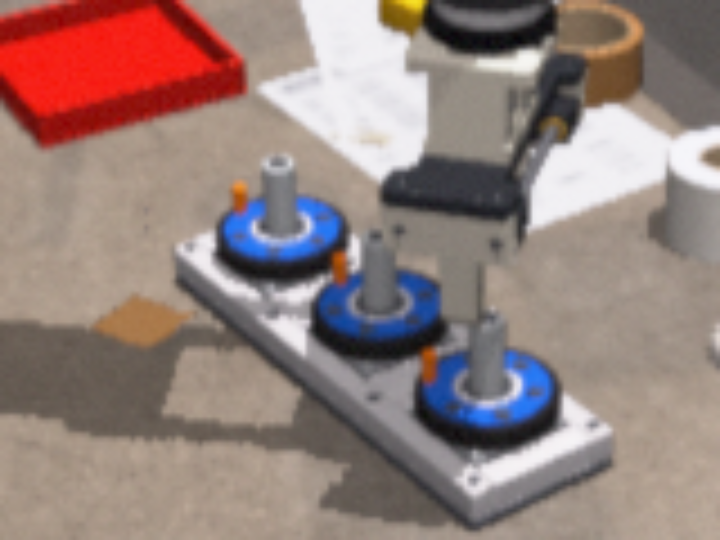

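The view shows the post top at (329,272), within about 1 mm of prediction, with the jaws straddling it. The peg at (327,197) lies clear of the jaw line. I'll descend.

>>> carry_out --targets '[[[0,0.0016,0.017],0],[[0,0.0016,0.017],0],[[0,0.0015,0.016],0],[[0,0,0],0]]'

```text
time: 19.0
tool_pos: [0.5348, -0.2505, 0.0777]
tool_rot: [-3.115, -0.01, 2.413]
contact_force: [-0.4, 0.2, 1.1]
opening: 0.0918
```

```bash
python3 - <<'E'
from h import *
rel('R'); snap('wrist','w8.png')
E
```

```text
rel x 0.0016 y(inward) 0.0027 f 0.45 -0.14 z 0.0777 fz 1.13 t 19.00
```

View pics/w8.png

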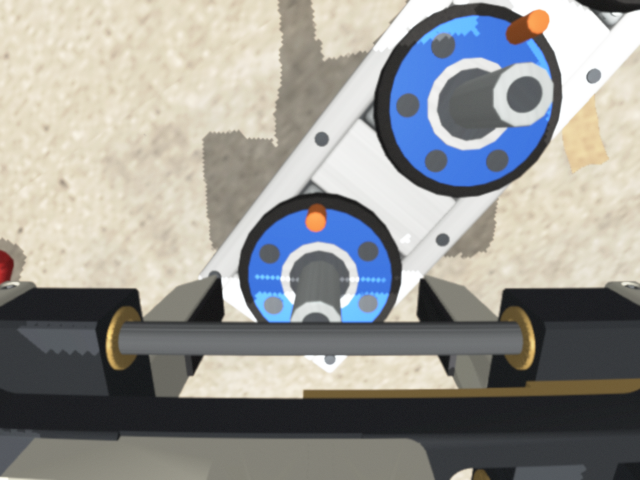

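The post sits slightly left of the jaw centre (column 316 against 320). I'll shift 2 mm and close.

>>> carry_out --targets '[[[-0.001,-0.002,0],0],[[0,0,0],0]]'

```text
time: 19.3
tool_pos: [0.5353, -0.2535, 0.0795]
tool_rot: [-3.115, -0.007, 2.413]
contact_force: [0.0, -0.1, 0.4]
opening: 0.092
```

>>> carry_out --targets '[[[0,0,0],0],[[0,0,0],0],[[0,0,0],0],[[0,0,0],0],[[0,0,0],0],[[0,0,0],0],[[0,0,0],0]]' --fingers 1 --grip_force 45

```text
time: 20.18
tool_pos: [0.5356, -0.2539, 0.0804]
tool_rot: [-3.116, -0.005, 2.413]
contact_force: [0.5, 0.6, 1.2]
opening: 0.026
```

```bash
python3 - <<'E'
from h import *
rel('R'); s=monitor.observe(); print(s['contact_force'],s['opening'],s['tool_rot'],s['torque'])
E
```

```text
rel x -0.0012 y(inward) 0.0007 f -0.01 0.75 z 0.0804 fz 1.20 t 20.18
[0.50966258 0.55227505 1.19885536] 0.026043664724757602 [-3.1155959  -0.00488273  2.41256239] [ 0.04309491 -0.12863403 -0.00465768]
```

>>> carry_out --targets '[[[0,0,0.001],0],[[0,0,0],0],[[0,0,0],0]]'

```text
time: 20.55
tool_pos: [0.5359, -0.2537, 0.0801]
tool_rot: [-3.116, -0.004, 2.412]
contact_force: [-0.1, 0.6, 0.3]
opening: 0.021
```

Gripped at 21 mm (the post is 22 mm). I'll lift slowly.

>>> carry_out --targets '[[[0,0,-0.003],0],[[0,0,-0.004],0],[[0,0,-0.005],0],[[0,0,-0.005],0]]'

```text
time: 21.05
tool_pos: [0.5349, -0.2526, 0.0943]
tool_rot: [-3.115, -0.01, 2.413]
contact_force: [1.9, -0.4, -8.9]
opening: 0.021
```

>>> carry_out --targets '[[[0,0,-0.006],0],[[0,0,-0.007],0],[[0,0,-0.008],0],[[0,0,-0.008],0]]'

```text
time: 21.55
tool_pos: [0.5346, -0.2517, 0.1252]
tool_rot: [-3.115, -0.013, 2.412]
contact_force: [0.7, -0.2, -8.0]
opening: 0.0208
```

```bash
python3 - <<'E'
from h import *
s=monitor.observe(); print(s['contact_force'],s['opening'],s['tool_rot'],s['torque'])
snap('scene','s3.png')
s=cv2.imread('pics/s3.png');cv2.imwrite('pics/s3c.png',cv2.resize(s[180:300,220:380],None,fx=4.5,fy=4.5))
E
```

```text
[ 0.70698013 -0.15174547 -7.96492154] 0.020826584274270983 [-3.11469554 -0.01255263  2.41240942] [ 0.07164373 -0.19727626  0.00945143]
```

View pics/s3c.png

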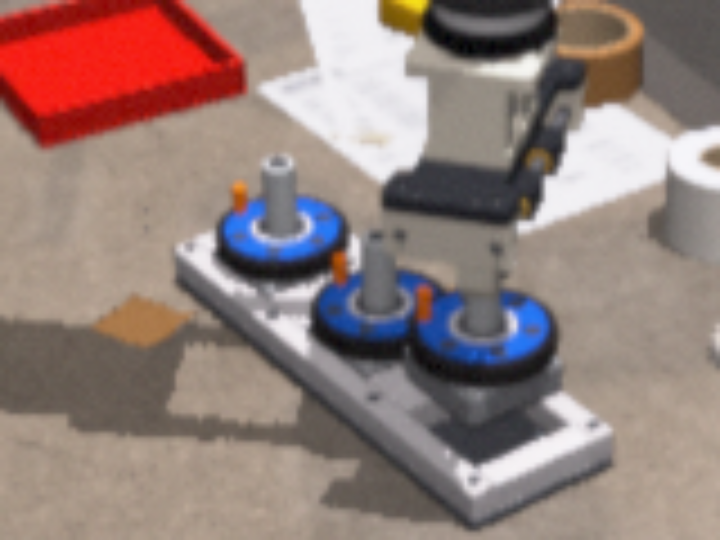

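The unit is lifted clear, carrying about 8 N. The scene picture shows its base above the empty right nest near (480,370). I'll raise it, then carry it to the tray.

>>> carry_out --targets '[[[0,0,-0.012],0],[[0,0,-0.018],0],[[0,0,-0.02],0],[[0,0,-0.02],0],[[0,0,-0.015],0]]'

```text
time: 22.22
tool_pos: [0.5366, -0.2502, 0.2158]
tool_rot: [-3.115, -0.013, 2.412]
contact_force: [-0.2, -0.6, -7.9]
opening: 0.0211
```

```bash
python3 - <<'E'
from h import *
plan([.4925,.321,.215],2.41,.031)
E
```

```text
at [ 0.5366 -0.2502  0.2158] [-3.115 -0.013  2.412]
[[[0.0218, 0.0209, -0.0002], 0.0], [[0.0218, 0.0209, -0.0002], 0.0], [[0.0218, 0.0209, -0.0002], 0.0], [[0.0218, 0.0209, -0.0002], 0.0], [[0.0217, 0.0209, -0.0003], 0.0], [[0.0218, 0.0209, -0.0002], 0.0], [[0.0217, 0.0209, -0.0003], 0.0], [[0.0218, 0.0209, -0.0002], 0.0], [[0.0217, 0.0209, -0.0003], 0.0], [[0.0218, 0.0209, -0.0002], 0.0], [[0.0217, 0.0208, -0.0003], 0.0], [[0.0218, 0.0209, -0.0002], 0.0], [[0.0217, 0.0208, -0.0003], 0.0], [[0.0218, 0.0209, -0.0002], 0.0], [[0.0217, 0.0208, -0.0003], 0.0], [[0.0218, 0.0209, -0.0002], 0.001], [[0.0218, 0.0208, -0.0003], 0.0], [[0.0217, 0.0208, -0.0002], 0.001], [[0.0218, 0.0208, -0.0003], 0.0]]
```

>>> carry_out --targets '[[[0.01,0.01,0],0],[[0.018,0.017,0],0],[[0.022,0.021,0],0],[[0.022,0.021,0],0],[[0.022,0.021,0],0],[[0.022,0.021,0],0],[[0.022,0.021,0],0],[[0.022,0.021,0],0],[[0.022,0.021,0],0],[[0.022,0.021,0],0]]'

```text
time: 23.48
tool_pos: [0.5039, 0.0543, 0.2093]
tool_rot: [-3.112, -0.026, 2.416]
contact_force: [-0.6, 0.5, -7.5]
opening: 0.0207
```

```bash
python3 - <<'E'
from h import *
plan([.4925,.321,.215],2.41,.031)
E
```

```text
at [0.5039 0.0543 0.2093] [-3.112 -0.026  2.416]
[[[0.0206, 0.0213, -0.0007], 0.001], [[0.0206, 0.0213, -0.0007], 0.001], [[0.0207, 0.0213, -0.0007], 0.001], [[0.0207, 0.0213, -0.0007], 0.001], [[0.0207, 0.0212, -0.0007], 0.0], [[0.0207, 0.0212, -0.0007], 0.001], [[0.0207, 0.0212, -0.0008], 0.0], [[0.0207, 0.0212, -0.0007], 0.001], [[0.0208, 0.0212, -0.0008], 0.0]]
```

>>> carry_out --targets '[[[0.0206,0.0213,-0.0007],0],[[0.0206,0.0213,-0.0007],0],[[0.0207,0.0213,-0.0007],0],[[0.0207,0.0213,-0.0007],0],[[0.0207,0.021,-0.0007],0],[[0.0207,0.021,-0.0007],0],[[0.018,0.018,-0.0008],0],[[0.012,0.012,0],0],[[0.004,0.004,0],0],[[0,0,0],0]]'

```text
time: 24.72
tool_pos: [0.4738, 0.2987, 0.2081]
tool_rot: [-3.1, -0.037, 2.429]
contact_force: [0.3, -1.3, -7.8]
opening: 0.0206
```

```bash
python3 - <<'E'
from h import *
plan([.4925,.321,.13],2.41,.025); snap('wrist','w9.png'); snap('top','t9.png')
E
```

```text
at [0.4738 0.2987 0.2081] [-3.1   -0.037  2.429]
[[[-0.0006, 0.0081, 0.0192], 0.005], [[-0.0006, 0.0081, 0.0192], 0.005], [[-0.0005, 0.008, 0.0192], 0.004], [[-0.0006, 0.0081, 0.0192], 0.005]]
```

View pics/w9.png

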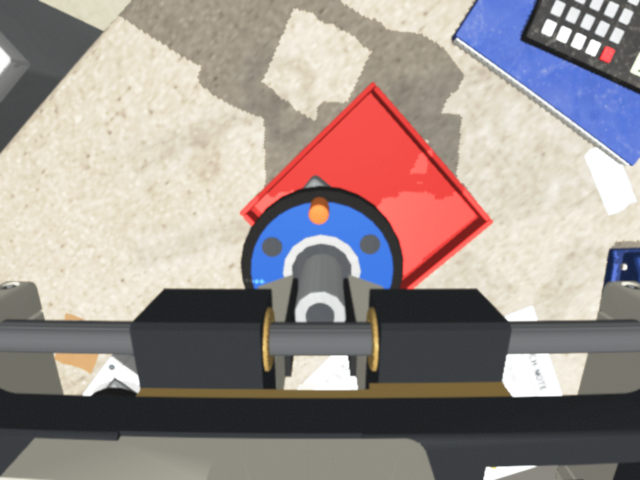

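View pics/t9.png

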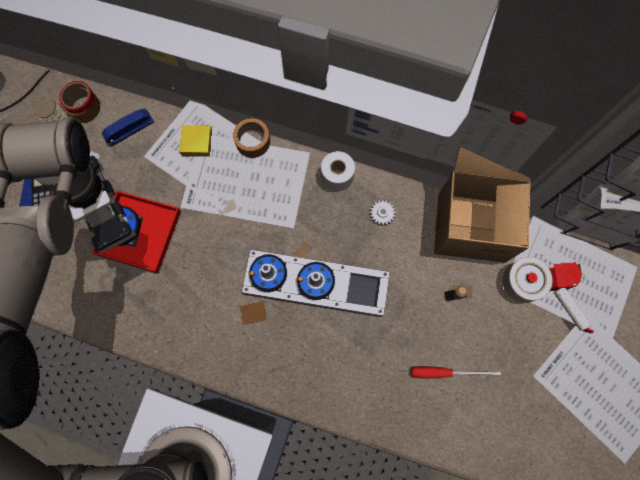

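The unit hangs in the grip with its peg at (319,213), not yet centred over the tray, and the tool is tilted about 3°. I'll move to the centre slowly and lower it.

>>> carry_out --targets '[[[-0.0006,0.008,0.01],0],[[-0.0006,0.008,0.015],0],[[-0.0006,0.008,0.018],0],[[0,0.008,0.018],0],[[0,0,0.01],0],[[0,0,0],0]]'

```text
time: 25.58
tool_pos: [0.494, 0.3201, 0.1285]
tool_rot: [-3.097, -0.038, 2.425]
contact_force: [-0.1, 0.0, -7.1]
opening: 0.021
```

```bash
python3 - <<'E'
from h import *
plan([.4925,.321,.095],2.41,.015); s=monitor.observe(); R=Ro.from_euler('xyz',s['tool_rot']); z=R.apply([0,0,1]); print(z,'unit base centre',s['tool_pos']+.072*z, R.inv().apply([0,0,-1]))
E
```

```text
at [0.494  0.3201 0.1285] [-3.097 -0.038  2.425]
[[[0.0002, 0.0004, 0.0112], 0.005], [[0.0001, 0.0004, 0.0111], 0.005], [[0.0002, 0.0004, 0.0112], 0.005]]
[-0.05824573 -0.00862812 -0.99826499] unit base centre [0.48979429 0.31942991 0.05657921] [-0.03827898  0.04474069  0.99826499]
```

>>> carry_out --targets '[[[-0.0004,0.0005,0.01],0],[[-0.0004,0.0005,0.01],0],[[-0.0004,0.0005,0.01],0],[[-0.0003,0.0003,0.007],0],[[-0.0001,0.0001,0.003],0]]'

```text
time: 26.2
tool_pos: [0.4948, 0.3203, 0.0871]
tool_rot: [-3.099, -0.037, 2.425]
contact_force: [0.0, -0.1, -7.7]
opening: 0.0212
```

>>> carry_out --targets '[[[-0.0001,0.0001,0.002],0]]'

```text
time: 26.32
tool_pos: [0.4949, 0.3203, 0.0851]
tool_rot: [-3.1, -0.037, 2.425]
contact_force: [-0.5, 0.5, -7.9]
opening: 0.021
```

>>> carry_out --targets '[[[-0.0001,0.0001,0.002],0]]'

```text
time: 26.45
tool_pos: [0.4951, 0.3204, 0.0832]
tool_rot: [-3.1, -0.037, 2.425]
contact_force: [0.6, 0.7, -7.0]
opening: 0.021
```

>>> carry_out --targets '[[[-0.0001,0.0001,0.002],0]]'

```text
time: 26.58
tool_pos: [0.4953, 0.3204, 0.0812]
tool_rot: [-3.1, -0.037, 2.425]
contact_force: [0.7, -0.8, -8.3]
opening: 0.021
```

>>> carry_out --targets '[[[0,0,0.0015],0]]'

```text
time: 26.7
tool_pos: [0.4953, 0.3204, 0.0798]
tool_rot: [-3.101, -0.036, 2.425]
contact_force: [1.0, -0.1, -8.2]
opening: 0.0215
```

>>> carry_out --targets '[[[0,0,0.0015],0]]'

```text
time: 26.82
tool_pos: [0.4952, 0.3206, 0.0784]
tool_rot: [-3.101, -0.037, 2.425]
contact_force: [-3.6, 1.1, -0.6]
opening: 0.0208
```

The unit has touched down: the load went from −8.2 to −0.6 N. I'll ease it down slightly further, then loosen the grip softly.

>>> carry_out --targets '[[[0,0,0.001],0]]'

```text
time: 26.95
tool_pos: [0.4949, 0.3209, 0.0781]
tool_rot: [-3.101, -0.037, 2.425]
contact_force: [-4.2, 0.9, 3.3]
opening: 0.0208
```

>>> carry_out --targets '[[[0,0,0],0],[[0,0,0],0],[[0,0,0],0]]' --grip_force 4

```text
time: 27.32
tool_pos: [0.4953, 0.321, 0.0785]
tool_rot: [-3.102, -0.036, 2.425]
contact_force: [-0.5, 0.3, -5.8]
opening: 0.0216
```

```bash
python3 - <<'E'
from h import *
s=monitor.observe(); print(s['contact_force'],s['opening'],s['tool_rot'],s['torque'])
snap('scene','s4.png')
s=cv2.imread('pics/s4.png');cv2.imwrite('pics/s4c.png',cv2.resize(s[140:240,170:320],None,fx=5,fy=5))
E
```

```text
[-0.54125365  0.3268024  -5.77339837] 0.02164800885429557 [-3.1023784  -0.03628824  2.42506085] [ 0.10570263 -0.07920737  0.04253456]
```

View pics/s4c.png

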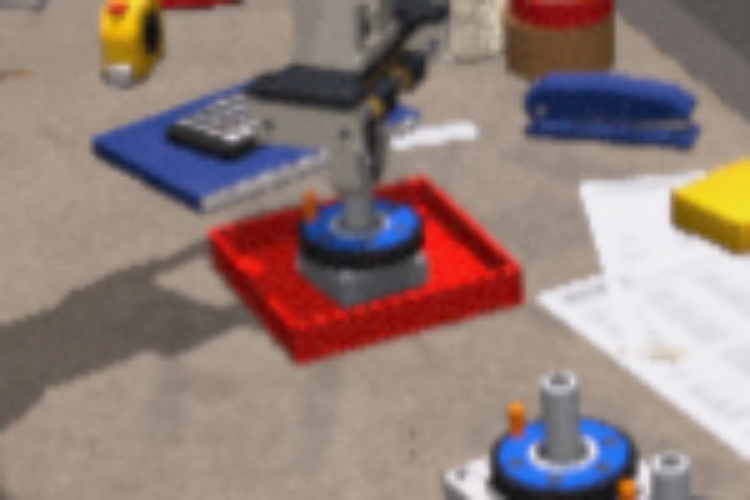

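The unit is in the tray near its centre. The grip still carries about 5.8 N, so I'll lower it a bit more.

>>> carry_out --targets '[[[0,0,0.0015],0],[[0,0,0.001],0]]'

```text
time: 27.62
tool_pos: [0.4948, 0.3208, 0.0777]
tool_rot: [-3.102, -0.036, 2.425]
contact_force: [-4.6, -1.9, 5.6]
opening: 0.0218
```

>>> carry_out --targets '[[[0,0,0.001],0]]'

```text
time: 27.75
tool_pos: [0.4947, 0.3207, 0.0776]
tool_rot: [-3.102, -0.036, 2.425]
contact_force: [-4.6, -1.9, 6.4]
opening: 0.0218
```

>>> carry_out --targets '[[[0,0,0],0],[[0,0,0],0],[[0,0,0],0]]' --fingers 0.7

```text
time: 28.12
tool_pos: [0.4957, 0.3211, 0.078]
tool_rot: [-3.105, -0.035, 2.425]
contact_force: [-2.4, -0.8, -0.4]
opening: 0.0273
```

>>> carry_out --targets '[[[0,0,0],0],[[0,0,0],0],[[0,0,0],0],[[0,0,0],0],[[0,0,0],0]]' --fingers 0.2

```text
time: 28.75
tool_pos: [0.497, 0.3215, 0.0783]
tool_rot: [-3.107, -0.034, 2.425]
contact_force: [0.2, 0.5, 0.3]
opening: 0.0716
```

```bash
python3 - <<'E'
from h import *
s=monitor.observe(); print(s['contact_force'],s['opening'],s['tool_pos'])
snap('scene','s5.png');snap('wrist','w10.png')
s=cv2.imread('pics/s5.png');cv2.imwrite('pics/s5c.png',cv2.resize(s[140:240,170:320],None,fx=5,fy=5))
E
```

```text
[0.24239685 0.48721083 0.32931222] 0.07158539094622361 [0.49703352 0.32147856 0.0782626 ]
```

View pics/s5c.png

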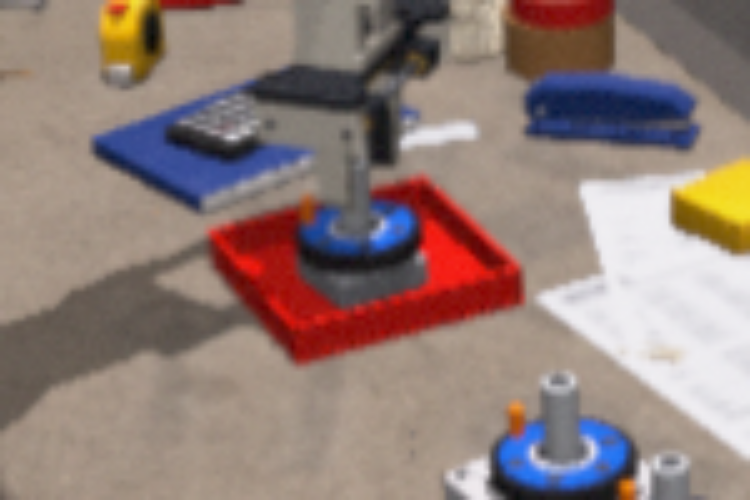

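View pics/w10.png

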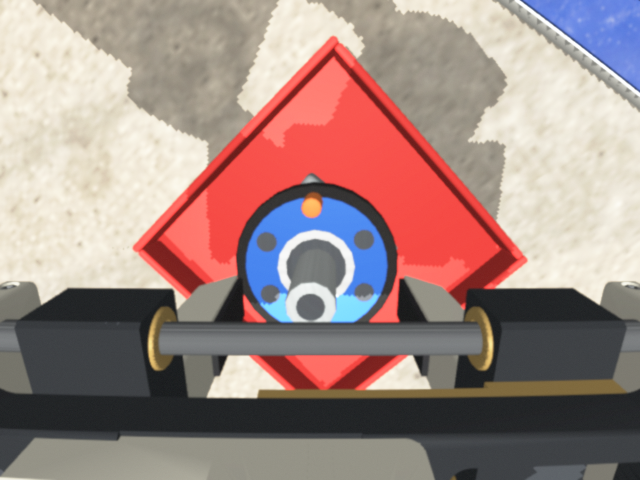

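The unit stands free, with its post at (310,300) between the open jaws and clear of the fingers. I'll retreat upward.

>>> carry_out --targets '[[[-0.0008,0.0008,-0.02],0],[[-0.001,0.001,-0.025],0],[[0,0,-0.04],0],[[0,0,-0.05],0],[[0,0,-0.03],0]]' --fingers 0

```text
time: 29.48
tool_pos: [0.5063, 0.3216, 0.2445]
tool_rot: [-3.101, -0.037, 2.425]
contact_force: [0.1, -1.0, 0.0]
opening: 0.0916
```

>>> carry_out --targets '[[[0.03,0.02,0],0],[[0.04,0.02,0],0],[[0.04,0.02,0],0],[[0,0,0],0]]'

```text
time: 29.98
tool_pos: [0.4634, 0.4422, 0.2501]
tool_rot: [-3.108, -0.034, 2.423]
contact_force: [-0.3, -0.1, -0.2]
opening: 0.0919
```

```bash
python3 - <<'E'
from h import *
snap('scene','s6.png');snap('top','t6.png')
s=cv2.imread('pics/s6.png');cv2.imwrite('pics/s6c.png',cv2.resize(s[140:240,170:320],None,fx=5,fy=5))
E
```

```text
(no output)
```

View pics/s6c.png

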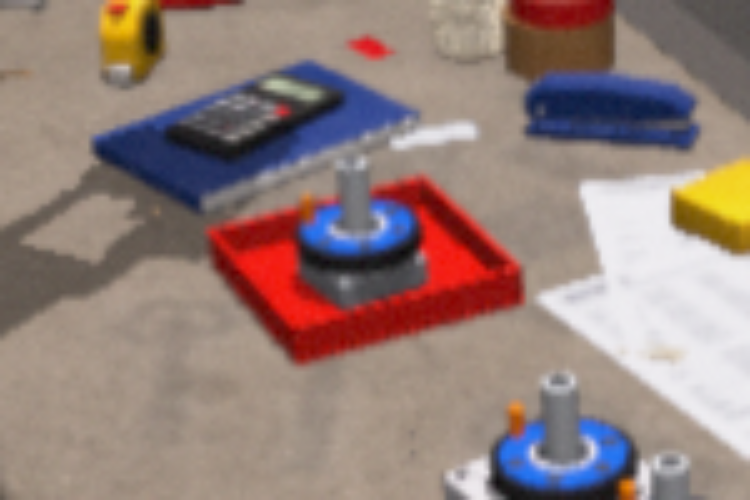

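View pics/t6.png

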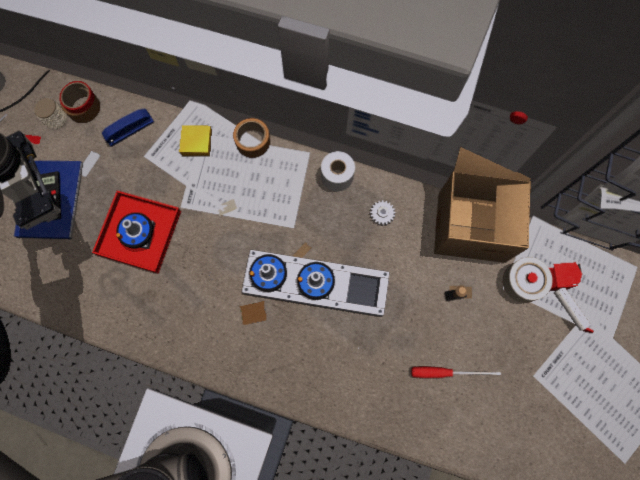

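The unit stands in the tray near (134,230) and the other units and bystanders look unmoved. I'll measure its uprightness by triangulating the post top and comparing it with the wheel centre.

```bash
python3 - <<'E'
import cv2
t=cv2.imread('pics/t6.png'); s=cv2.imread('pics/s6.png')
a=cv2.resize(t[200:260,105:165],None,fx=9,fy=9,interpolation=cv2.INTER_CUBIC)
cv2.imwrite('pics/t6c.png',a)
cv2.imwrite('pics/s6d.png',cv2.resize(s[165:210,220:265],None,fx=12,fy=12,interpolation=cv2.INTER_CUBIC))
E
```

```text
(no output)
```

View pics/t6c.png

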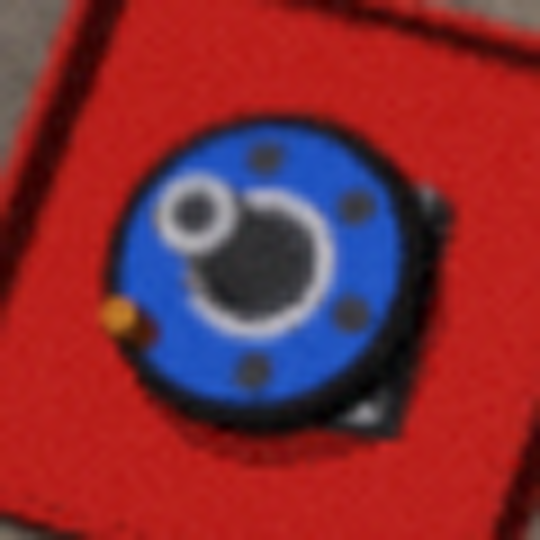

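View pics/s6d.png

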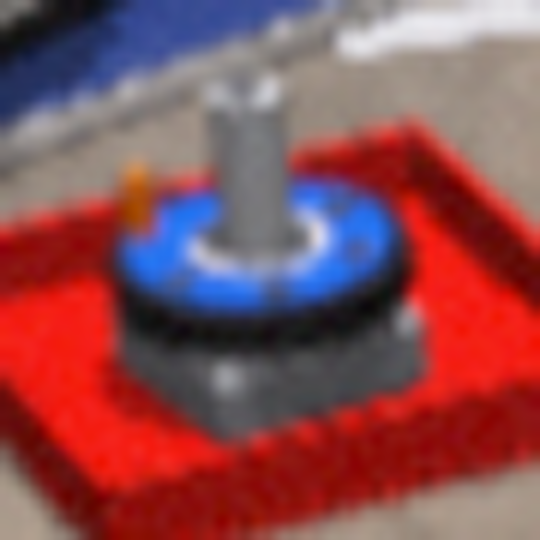

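```bash
python3 - <<'E'
from h import *
np.set_printoptions(precision=4,suppress=True)
t=crop([(194,213),(258,264),(267,270)],9,(105,200)); s=crop([(246,88)],12,(220,165))
T=tri(*ray('top',t[:1]),*ray('scene',s)); print('post top',T)
print('post top @.099',onplane('top',t[:1],.099)); print('web/ring centre @.049',onplane('top',t[1:2],.049)); print('wheel outline ctr @~.04',onplane('top',t[2:],.04))
a=cv2.imread('pics/top0.png').astype(int);b=cv2.imread('pics/t6.png').astype(int)
d=np.abs(a-b).max(2)
for n,(u,v) in dict(notes=(195,139),gear=(383,212),stamp=(460,292),scr=(450,373)).items(): print(n,d[v-25:v+25,u-35:u+35].max())
E
```

```text
post top [[0.4899 0.3201 0.0996 0.0006]]
post top @.099 [[0.4903 0.3203 0.099 ]]
web/ring centre @.049 [[0.4905 0.321  0.049 ]]
wheel outline ctr @~.04 [[0.491 0.322 0.04 ]]
notes 11
gear 10
stamp 15
scr 10
```

The unit is upright: post top and wheel centre differ by less than 1 mm over 50 mm. The post top at 0.0996 m matches the expected 0.099 m, it stands about 2 mm from the tray centre, and the bystanders have not moved. Handing in.

```bash
python3 -c "
from h import *
print(monitor.observe()['contact_force']); print(order.hand_in())"
```

```text
[-0.01640552 -1.06540663  0.09655584]
the job is handed in; nothing more can be done
None
```

The binding unit was the one in the right nest; it now stands in the red tray, and the job is handed in (no verdict is reported). I pushed all three pegs round with the closed fingers.

- **Middle and left wheels:** both turned about 1.4 rad with no drag above the force sensor's noise, which was about 1 N.
- **Right wheel:** it dragged at 4–6 N and seized after about 1.25 rad. I pushed one more small step after the jump, and the force peaked at about 11.5 N before I backed off.
- **Lift and placing:** I lifted the unit by its post, lowered it onto the tray floor, released it and moved the arm clear.

**Last checks:**
- The post top is at 0.0996 m (0.099 m expected).
- The post top and wheel centre line up within 1 mm, so the unit is upright to about 1 degree.
- It stands about 2 mm from the tray centre.
- The two free units look unmoved in their nests; I judged this by eye and did not measure it.
- The four bystanders show no change between the first and last top pictures.

**What was off:**
- The tool tilt crept up to about 3 degrees while carrying. The unit touched down slightly on edge and settled flat when released.
- The first triangulated heights read 2–4 mm high.

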